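# Knock a ring stack home on the assembly fixture

### The arm

A 7-joint arm with a two-finger parallel gripper is mounted at the origin on the work surface. World frame = base frame: x ahead of the robot, y to its left, z up, the work surface at z = 0. Lengths are in m, angles in rad, forces in N, time in s.
With the tool pointing down it reaches from about 0.4 to 0.85 m from the base axis. Payload 4.5 kg.
Tool frame: the origin (TCP) lies at the very end of the fingers, on their centre line; the grasp point (between the pads) lies 19 mm behind it; x points along the fingers, z is the direction in which the jaws open and shut, and the axes are right-handed (so a half turn about x gives the same grasp; the last joint's range is limited). The gripper opens to 88 mm and grips with 3 to 60 N. Pads are 18 mm wide; open, the fingers measure 123 mm over their backs; the gripper's body (75 mm by 187 mm) begins 45 mm behind the grasp point.
Start: joints at [1.185, 0.689, -0.195, 1.565, 0.157, 0.902, -0.215], TCP at [0.255, -0.571, 0.239] pointing down, gripper open.
Joint ranges: [-3.01, 3.01], [-0.46, 2.08], [-1.47, 1.51], [0.13, 2.56], [-1, 4.14], [0.04, 2.09], [-2.66, 2.66]. Speed limits (rad/s): [2.57, 2.57, 3.14, 3.14, 3.14, 3.14, 3.14].

### API

Orientations are given as a unit quaternion [w, x, y, z].
In Python, from cell import arm gives the robot as it stands.
- The arm moves only by the tool jog_arm, never from a script. Its argument "deltas" is a list of rows, each a list of 7 numbers: the shift along the tool's x, y, z in mm, then the turn, a rotation vector about the tool's x, y, z in rad, then the closure in counts, from 0 (fully open) to 255 (shut). A call has exactly 10 rows; each row is the pose to reach, as a shift and turn from the pose commanded when the call began, along the tool's axes at that moment; what a row does not reach only later rows make up. A row lasts 1/12 s, in which the tool goes at most 41.7 mm and 7.16 degrees, less where a joint would pass 70% of its speed; a pose out of reach is approached as far as the arm can. A call with a gripper value outside its range is refused whole. The fingers move at their own pace and stop on an object; "grip_force" is the grip in N (left out, the last holds). Time passes only in rows, so rows that repeat a pose let the fingers close, or fill a call up. It gives the time, the measured TCP pose, the force and the opening at its end, in the units of the state.
- arm.read_state(): the state, without advancing time (a new reading comes with each control period).
- arm.capture(name): name is "scene" or "top" or "wrist"; returns the picture (480x640x3 uint8, red, green, blue); there is no depth.
- arm.calibration(name): a dict with "fx", "fy", "cx", "cy" (pixels), "R" (3x3) and "t" (3): a world point X has camera coordinates R X + t. Camera axes: x right, y down, z forward; pixel columns grow to the right and rows downward; lengths in m; the calibration is good to about 2 mm. A picture is of the moment at which its call begins: read the wrist's pose just before it. calibration takes no time and is no camera call; for the wrist camera it gives the pose at the moment of the call.
- arm.job_done(): hands the job in, once; it reports no verdict.
The state is a dict: "clock": time; "joint_pos": joint angles; "dq": joint speeds; "joint_torque": joint torques, N m; "eef_pos": TCP position; "tool_rot": TCP orientation; "force": force on the tool from outside, world axes, zero at the start; "torque": the same for the moment, N m; "gripper_width": opening from 0.0 (shut) to 1.0 (fully open).
Only numpy, scipy, OpenCV 4.12 (cv2) and the standard library are available. Lean on these libraries where they do the work, as an engineer would, in place of code of your own. Each camera call takes 0.05 s, during which the arm holds its last target. There are 200 camera calls.

### The job

Gently thread the brass ring with the two ears onto the fixture's steel post so that it lies flat on the raised dark disc, then the tall white collar on top of it, leaving the stiff disc up. Then, holding the mallet, drive the stack down with the mallet's head on the collar until the disc is fully home (not with the gripper on the rings), and put the mallet back on its wooden rest as you found it. Do not disturb the oil bottle or the power screwdriver.

Things in the scene. Friction and masses are not known exactly. Their poses are not given: they have to be found in the camera images.
- fixture: aluminium block 130 x 130 mm, 34 mm high, fixed to the bench, with an upright steel post at its centre: 26 mm diameter, coned over its last 8 mm, its tip 102 mm above the bench. Origin: centre of the block's underside, on the post's axis; z up.
- post_top (a point): tip of the steel post, on its axis, 102 mm above the bench
- ejector (a joint): travel of the dark steel disc (84 mm diameter, 30 mm bore) that surrounds the post: 0 = fully up (its top 60 mm above the bench), 0.024 m = fully down, home (top 36 mm above the bench). It is stiff: it stays where it is left, carries the two rings without sinking when they are lowered gently, and takes about 10 N on top of their weight to drive down. It starts 0 to 4 mm down.
- seat (a point): centre of the top face of the dark disc, on the post's axis; moves with the disc; z up
- brass_ring: loose brass ring, 60 mm outer diameter, 30 mm bore, 24 mm high, with two low ears (12 mm high) that make it 98 mm long along its x axis. Grasp it across its y axis (60 mm). Origin: centre of its underside; z up. About 0.3 kg.
- collar: loose white plastic collar, a plain tube standing upright, 60 mm outer diameter, 30 mm bore, 54 mm high. Origin: centre of its underside; z up. About 0.15 kg. With both rings on and home its top stands 12 mm above the post's tip.
- mallet: mallet, about 0.35 kg. The head is an upright cylinder 50 mm diameter, 56 mm high, with a flat orange striking face at each end; the black handle is level, 22 mm wide and 26 mm deep, from the head to 160 mm along -x, its centre line 28 mm above the lower face. Origin: centre of the head's lower face; x from the handle to the head, z up.
- mallet_rest: fixed light wooden rest, a board 8 mm thick with a notched block (top 38 mm above the bench) that holds the handle 135 mm along -x. Origin: on the bench, under the place of the mallet's head; the mallet lies there with the same axes, its lower face 8 mm up.
- oil_bottle: small oil bottle with a red cap, 44 mm diameter, 100 mm high, loose; origin at the centre of its underside. Leave it alone.
- screwdriver: teal and black power screwdriver, 225 mm long with its bit, 50 mm wide, 40 mm thick, lying loose along its x axis (bit to +x, its end 110 mm from the origin); origin on the bench under the barrel. Leave it alone.
Things that resemble listed ones, but are neither listed nor needed, are in the scene too. What is shaped like the brass_ring but red or turquoise is not meant.

How it is judged:
On the way, in this order (a step that is already met when the one before it is completed fails the run):
1. the brass ring lies flat on the raised disc, round the post (horizontal distance between brass_ring and seat below 0.006 m and z of brass_ring in the frame of seat between -0.004 and 0.004 m and angle between brass_ring's own z axis and vertical below 0.12 rad and value of joint ejector below 0.01 m), for 0.2 s.
2. the collar sits on the brass ring, round the post, the disc still up (less than 12 mm down) (horizontal distance between each of brass_ring, collar and seat below 0.006 m and z of brass_ring in the frame of seat between -0.004 and 0.004 m and angle between each of brass_ring, collar's own z axis and vertical below 0.12 rad and z of collar in the frame of seat between 0.019 and 0.029 m and value of joint ejector below 0.012 m), for 0.2 s.
3. the mallet's head, on the collar, drives the disc down to its stop (value of joint ejector above 0.0215 m and contact force between mallet and collar above 0.5 N).
At the end, for the whole second after the job is handed in: The disc is home (at least 21.5 of its 24 mm down); the brass ring lies flat on the disc and the collar on the brass ring (4 to 5 mm in height, 6 mm sideways, 0.12 rad); the mallet is back on its rest (40 mm sideways, head upright within 0.3 rad, handle along the rest within 0.35 rad); all at rest (horizontal distance between each of brass_ring, collar and seat below 0.006 m and z of brass_ring in the frame of seat between -0.004 and 0.004 m and angle between each of brass_ring, collar's own z axis and vertical below 0.12 rad and z of collar in the frame of seat between 0.019 and 0.029 m and value of joint ejector above 0.0215 m and horizontal distance between mallet and mallet_rest below 0.04 m and height (world z) of mallet below 0.03 m and angle between mallet's own z axis and vertical below 0.3 rad and angle between the x axis of mallet and the x axis of mallet_rest, either way round below 0.35 rad and linear speed of each of mallet, collar, brass_ring below 0.02 m/s); the robot touches nothing.
It fails at once if the gripper touches a ring with the disc more than 12 mm down (the stack is driven by the mallet, not by the gripper) (value of joint ejector above 0.012 m and (contact force between the fingers and collar above 1 N or contact force between the fingers and brass_ring above 1 N)).
It fails at once if the oil bottle is moved by more than 30 mm (distance of oil_bottle from where it was at the start of the episode above 0.03 m).
It fails at once if the power screwdriver is moved by more than 30 mm (distance of screwdriver from where it was at the start of the episode above 0.03 m).
It also fails if it takes over 72 s, if anything falls off the work surface, if the arm or the gripper's body presses on something with over 40 N, if the wrist force passes 120 N, or if a joint passes its speed limit or range.

## Working session

There is one attempt and no reset: what is moved stays moved. The work goes in short steps, Python scripts to look and compute and a tool call to move; the robot and the scene stay as the last step left them, time stands still between calls to the robot, and variables do not carry over. Pictures are saved under pics/ and viewed, about 8 in all and at most 12, crops included, and the job is handed in when it is done.

Besides the shell and the picture viewer there is one more tool, called after ">>>" as a command line: name --pt "numbers of a row" for each row, then --argument value for the rest. jog_arm: Moves the arm, as the interface text tells. Its arguments: {"type":"object","properties":{"deltas":{"type":"array","items":{"type":"array","items":{"type":"number"}}},"grip_force":{"type":"number"}},"required":["deltas"]}

```bash
ls; mkdir -p pics; cat > h.py <<'E'
import numpy as np, cv2
from scipy.spatial.transform import Rotation as Rn
from cell import arm
def snap(n,f,crop=None,scale=1):
    im=arm.capture(n)[:,:,::-1]
    if crop: im=im[crop[1]:crop[3],crop[0]:crop[2]]
    if scale!=1: im=cv2.resize(np.ascontiguousarray(im),None,fx=scale,fy=scale,interpolation=cv2.INTER_CUBIC)
    cv2.imwrite('pics/'+f,im)
def ray(c,u,v,z):
    R=np.array(c['R']);t=np.array(c['t']);o=-R.T@t
    d=R.T@np.array([(u-c['cx'])/c['fx'],(v-c['cy'])/c['fy'],1]);return o+d*(z-o[2])/d[2]
def proj(c,X):
    p=np.array(c['R'])@np.array(X)+np.array(c['t']);return np.array([p[0]/p[2]*c['fx']+c['cx'],p[1]/p[2]*c['fy']+c['cy']])
def tool(s=None):
    s=s or arm.read_state();q=s['tool_rot'];return np.array(s['eef_pos']),Rn.from_quat([q[1],q[2],q[3],q[0]])
E
python3 - <<'E'
from h import *
import pickle
snap('top','top1.png');snap('scene','scene1.png')
c=arm.calibration('top');pickle.dump(c,open('top.pkl','wb'));print(c)
cs=arm.calibration('scene');pickle.dump(cs,open('scene.pkl','wb'));print(cs)
s=arm.read_state();print(s);p,r=tool(s);print(r.as_matrix().round(3))
E
```

```text
pics
{'fx': 470.5721075466757, 'fy': 470.5721075466757, 'cx': 324.37090633601923, 'cy': 241.43334194519568, 'R': array([[ 0.01687313, -0.99967574, -0.01907134],
       [-0.99073194, -0.01414493, -0.1350931 ],
       [ 0.13477953,  0.02117403, -0.99064935]]), 't': array([0.01333064, 0.56434689, 0.80896819])}
{'fx': 485.5073224373463, 'fy': 485.5073224373463, 'cx': 314.65917964170694, 'cy': 244.68030757170027, 'R': array([[-0.38657973,  0.92223959,  0.0054998 ],
       [ 0.8013742 ,  0.33885556, -0.49292626],
       [-0.45645975, -0.1861479 , -0.87005371]]), 't': array([ 0.23376852, -0.42511417,  1.37121525])}
{'clock': 0.1, 'joint_pos': array([ 1.18479629,  0.68992459, -0.19450727,  1.56618712,  0.15730797,
        0.90250428, -0.2150772 ]), 'dq': array([-8.29185033e-04, -2.57943097e-03,  4.08633558e-05, -1.83856857e-03,
        2.50461861e-03,  1.29165538e-03,  4.99117635e-04]), 'joint_torque': array([-2.99772852e-03, -5.28492701e+01, -1.27174672e+00, -1.53835416e+01,
       -5.26978460e-02,  1.98049813e-03,  2.69883947e-05]), 'eef_pos': array([ 0.25446701, -0.57025506,  0.23798873]), 'tool_rot': array([ 0.59271594,  0.38509354,  0.59373126, -0.38454384]), 'force': array([0.93135122, 0.31957679, 0.85413388]), 'torque': array([ 0.0078353 , -0.05571898, -0.0268957 ]), 'gripper_width': 0.9968961681877226}
[[-0.001  0.913  0.408]
 [ 0.001  0.408 -0.913]
 [-1.    -0.    -0.002]]
```

View pics/top1.png

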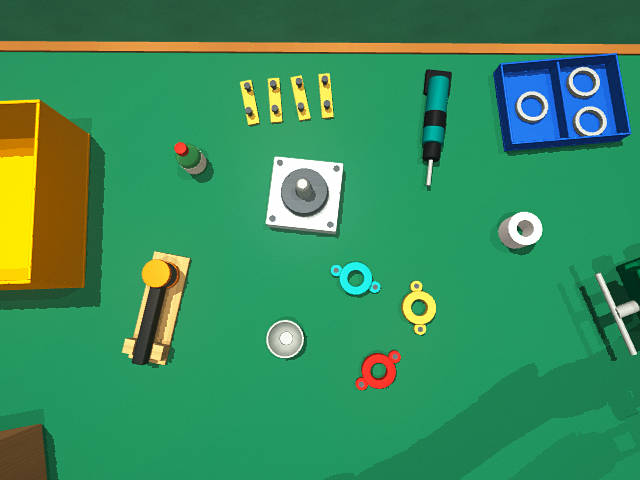

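View pics/scene1.png

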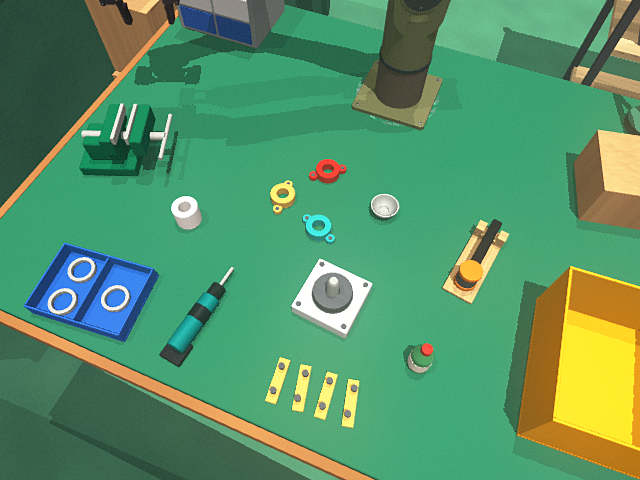

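The brass ring is the yellow one at top (419,308), scene (283,194). It could be confused with the turquoise ring (356,278), the red ring (378,371), the white rings in the tray (584,82), (532,107), (591,122) and the cup (285,340). The collar is at (521,230), the post tip at (303,186) and the mallet head at (158,273), with its handle end at (143,361).

```bash
python3 - <<'E'
from h import *
im=cv2.imread('pics/top1.png')
a=cv2.resize(im[140:345,260:555],None,fx=2.6,fy=2.6,interpolation=cv2.INTER_CUBIC);cv2.imwrite('pics/c1.png',a)
import pickle
c=pickle.load(open('top.pkl','rb'));s=pickle.load(open('scene.pkl','rb'))
for n,z,u,us in [('ring',.024,(419,308),(283,194)),('ear1',.012,(417,286),(288,183)),('ear2',.012,(420,329),(277,209)),('post',.102,(303,186),(333,284)),('disc',.060,(304,191),(333,291)),('collar',.054,(525,229),(186,205)),('head',.064,(157,273),(471,270)),('hend',.049,(143,361),(495,226))]:
  print(n,ray(c,*u,z).round(4),ray(s,*us,z).round(4))
E
```

```text
ring [ 0.4482 -0.149   0.024 ] [ 0.4545 -0.1458  0.024 ]
ear1 [ 0.4879 -0.1479  0.012 ] [ 0.4119 -0.1524  0.012 ]
ear2 [ 0.4107 -0.1526  0.012 ] [ 0.4925 -0.1449  0.012 ]
post [0.6496 0.0585 0.102 ] [0.664  0.0639 0.102 ]
disc [0.6513 0.0595 0.06  ] [0.6601 0.064  0.06  ]
collar [ 0.5891 -0.3308  0.054 ] [ 0.5885 -0.328   0.054 ]
head [0.5009 0.3122 0.064 ] [0.5032 0.3157 0.064 ]
hend [0.3493 0.3323 0.049 ] [0.3635 0.3413 0.049 ]
```

View pics/c1.png

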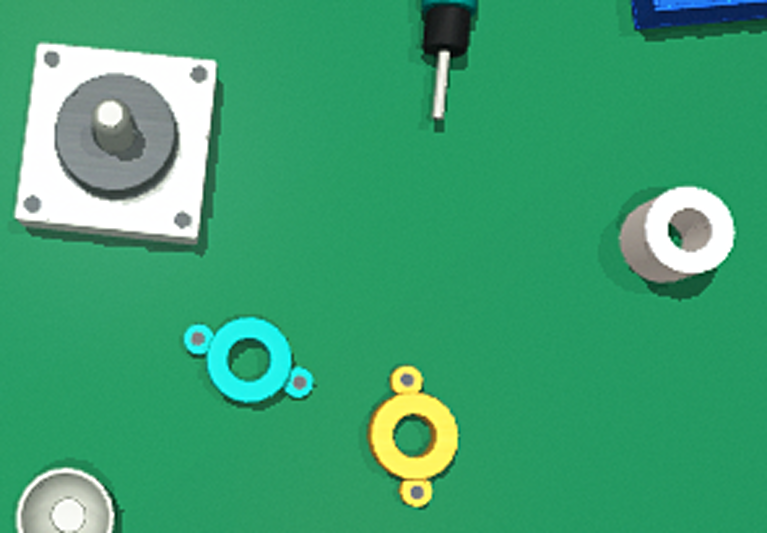

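```bash
cat >> h.py <<'E'
def go(x,y,z,yawdeg):
    "deltas from measured pose to TCP x,y,z with tool down, tool z at world heading yawdeg"
    p,r=tool();d=r.inv().apply(np.array([x,y,z])-p)*1000
    a=np.radians(yawdeg);zt=np.array([np.cos(a),np.sin(a),0]);xt=np.array([0,0,-1.]);R=np.column_stack([xt,np.cross(zt,xt),zt])
    rv=(r.inv()*Rn.from_matrix(R)).as_rotvec();print('d',d.round(1),'rv',rv.round(4))
E
python3 -c "
from h import *
go(.44,-.149,.2,-86.5)"
```

```text
d [  38.4  341.1 -309. ] rv [ 0.3588 -0.0016  0.0004]
```

>>> jog_arm --pt "0 30 -27 0.03 0 0 0" --pt "0 58 -53 0.07 0 0 0" --pt "0 86 -79 0.11 0 0 0" --pt "0 114 -105 0.15 0 0 0" --pt "0 142 -131 0.19 0 0 0" --pt "0 170 -157 0.23 0 0 0" --pt "5 198 -183 0.27 0 0 0" --pt "10 226 -209 0.31 0 0 0" --pt "18 254 -235 0.359 0 0 0" --pt "25 282 -261 0.359 0 0 0"

```text
clock: 0.93
eef_pos: [0.4062, -0.2158, 0.2134]
tool_rot: [0.514, 0.485, 0.514, -0.485]
force: [0.6, -0.1, -0.5]
gripper_width: 0.995
```

```bash
python3 -c "
from h import *
go(.44,-.149,.2,-86.5)"
```

```text
d [ 13.4  37.7 -64.7] rv [-0.0026  0.0002 -0.    ]
```

>>> jog_arm --pt "3 10 -18 0 0 0 0" --pt "6 19 -34 0 0 0 0" --pt "9 28 -48 0 0 0 0" --pt "13 36 -62 0 0 0 0" --pt "13 38 -65 0 0 0 0" --pt "13 38 -65 0 0 0 0" --pt "13 38 -65 0 0 0 0" --pt "13 38 -65 0 0 0 0" --pt "13 38 -65 0 0 0 0" --pt "13 38 -65 0 0 0 0"

```text
clock: 1.77
eef_pos: [0.4395, -0.1513, 0.2009]
tool_rot: [0.515, 0.485, 0.514, -0.485]
force: [-0.4, 0.0, -0.1]
gripper_width: 1.0
```

```bash
python3 - <<'E'
from h import *
p,r=tool();c=arm.calibration('wrist');snap('wrist','w1.png');import pickle;pickle.dump(c,open('w1.pkl','wb'))
print(p,proj(c,[.45,-.148,.024]),proj(c,[.45,-.148,.0]),np.array(c['R']).round(3),-np.array(c['R']).T@np.array(c['t']))
E
```

```text
[ 0.43948    -0.15125183  0.20087573] [320.23172539 203.62584714] [320.38021765 198.29338179] [[ 0.058 -0.998 -0.   ]
 [-0.957 -0.056  0.286]
 [-0.285 -0.016 -0.958]] [ 0.51232699 -0.14619182  0.34662422]
```

View pics/w1.png

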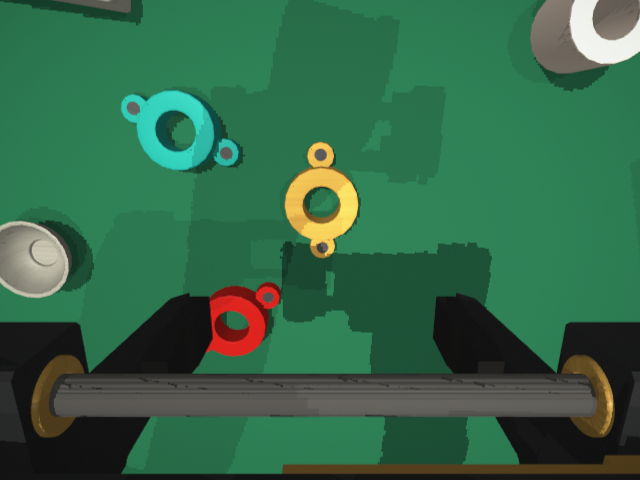

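```bash
python3 - <<'E'
from h import *
import pickle
c=pickle.load(open('w1.pkl','rb'))
print(ray(c,321,203.5,.024),ray(c,320,154.5,.012),ray(c,322,247,.012),'red ear',ray(c,268,297,.012),'turq ear',ray(c,228,153,.012))
d=ray(c,320,154.5,.012)-ray(c,322,247,.012);yw=np.degrees(np.arctan2(d[1],d[0]));print(yw)
go(.45,-.1485,.06,yw-90);go(.45,-.1485,.005,yw-90)
E
```

```text
[ 0.45013776 -0.14860892  0.024     ] [ 0.48760456 -0.14562396  0.012     ] [ 0.41012407 -0.1517095   0.012     ] red ear [ 0.36086003 -0.10639679  0.012     ] turq ear [ 0.48450346 -0.0718467   0.012     ]
4.49095670222195
d [140.9  10.5  -2. ] rv [-0.0191  0.0004 -0.0001]
d [195.9  10.5  -2. ] rv [-0.0191  0.0004 -0.0001]
```

>>> jog_arm --pt "25 3 0 -0.01 0 0 0" --pt "60 6 -1 -0.019 0 0 0" --pt "95 10 -2 -0.019 0 0 0" --pt "130 10 -2 -0.019 0 0 0" --pt "160 10 -2 -0.019 0 0 0" --pt "180 10 -2 -0.019 0 0 0" --pt "190 10 -2 -0.019 0 0 0" --pt "195 10 -2 -0.019 0 0 0" --pt "195 10 -2 -0.019 0 0 0" --pt "195 10 -2 -0.019 0 0 100" --grip_force 25

```text
clock: 2.65
eef_pos: [0.4505, -0.1481, 0.0068]
tool_rot: [0.52, 0.48, 0.519, -0.48]
force: [1.2, -0.5, -0.0]
gripper_width: 0.949
```

>>> jog_arm --pt "0 0 0 0 0 0 255" --pt "0 0 0 0 0 0 255" --pt "0 0 0 0 0 0 255" --pt "0 0 0 0 0 0 255" --pt "0 0 0 0 0 0 255" --pt "0 0 0 0 0 0 255" --pt "0 0 0 0 0 0 255" --pt "-5 0 0 0 0 0 255" --pt "-15 0 0 0 0 0 255" --pt "-30 0 0 0 0 0 255"

```text
clock: 3.48
eef_pos: [0.4491, -0.1473, 0.0359]
tool_rot: [0.519, 0.479, 0.521, -0.48]
force: [0.9, -0.4, -3.3]
gripper_width: 0.681
```

>>> jog_arm --pt "-20 0 0 0 0 0 255" --pt "-45 0 0 0 0 0 255" --pt "-75 10 -20 0 0 0 255" --pt "-105 30 -50 0 0 0 255" --pt "-130 55 -80 0 0 0 255" --pt "-150 80 -110 0 0 0 255" --pt "-164 100 -140 0 0 0 255" --pt "-164 117 -170 0 0 0 255" --pt "-164 127 -188 0 0 0 255" --pt "-164 132 -197 0 0 0 255"

```text
clock: 4.32
eef_pos: [0.5667, 0.0648, 0.2009]
tool_rot: [0.521, 0.479, 0.522, -0.477]
force: [1.0, -0.5, -2.7]
gripper_width: 0.682
```

>>> jog_arm --pt "0 0 0 0 0 0 255" --pt "0 0 0 0 0 0 255" --pt "0 0 0 0 0 0 255" --pt "0 0 0 0 0 0 255" --pt "0 0 0 0 0 0 255" --pt "0 0 0 0 0 0 255" --pt "0 0 0 0 0 0 255" --pt "0 0 0 0 0 0 255" --pt "0 0 0 0 0 0 255" --pt "0 0 0 0 0 0 255"

```text
clock: 5.15
eef_pos: [0.566, 0.0591, 0.1999]
tool_rot: [0.519, 0.48, 0.52, -0.48]
force: [-0.4, -0.2, -3.5]
gripper_width: 0.682
```

```bash
python3 - <<'E'
from h import *
p,r=tool();c=arm.calibration('wrist');snap('wrist','w2.png');import pickle;pickle.dump((c,p,r.as_matrix()),open('w2.pkl','wb'))
print(p,r.as_matrix().round(3))
E
```

```text
[0.56599525 0.05910298 0.19990407] [[-0.     0.997  0.08 ]
 [ 0.     0.08  -0.997]
 [-1.    -0.    -0.   ]]
```

View pics/w2.png

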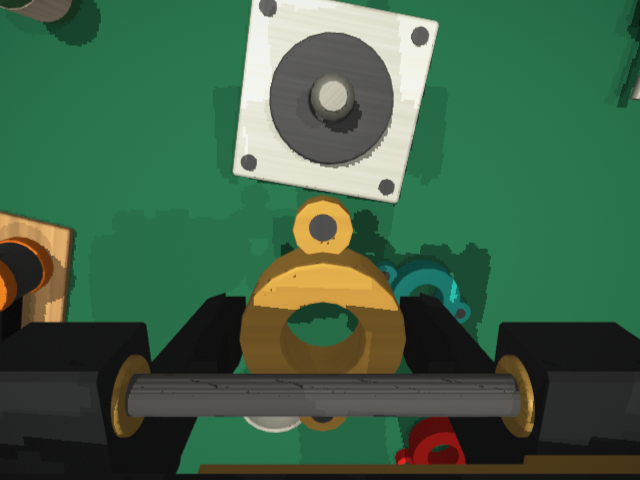

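```bash
python3 - <<'E'
from h import *
import pickle
c,p,R=pickle.load(open('w2.pkl','rb'));r=Rn.from_matrix(R)
print('post',ray(c,333,96,.102),'disc',ray(c,331.5,97.5,.058))
ear=ray(c,323,228,p[2]-.006+.012);print('ear in tool',r.inv().apply(ear-p)*1000)
for zz in (.18,.194): print(proj(c,p+[0,0,zz-.2]))
co=np.array(c['R']).T@-np.array(c['t']);print(co, 'cam in tool',r.inv().apply(co-p))
E
```

```text
post [0.65332371 0.06097954 0.102     ] disc [0.65493805 0.06105767 0.058     ]
ear in tool [-6.01516704 37.27497014 -0.61698568]
[324.41474143 295.39463806]
[324.54796241 309.365759  ]
[0.63877638 0.0655997  0.34559383] cam in tool [-0.14571956  0.07300776 -0.00069592]
```

```bash
python3 -c "
from h import *
go(.655,.0605,.125,-85.4)"
```

```text
d [74.9 88.9  5.8] rv [-0.0004 -0.0002  0.0005]
```

>>> jog_arm --pt "0 12 1 0 0 0 255" --pt "0 30 2 0 0 0 255" --pt "0 50 3 0 0 0 255" --pt "0 70 4 0 0 0 255" --pt "10 82 5 0 0 0 255" --pt "25 89 6 0 0 0 255" --pt "45 89 6 0 0 0 255" --pt "62 89 6 0 0 0 255" --pt "72 89 6 0 0 0 255" --pt "75 89 6 0 0 0 255"

```text
clock: 6.03
eef_pos: [0.6537, 0.0602, 0.1227]
tool_rot: [0.519, 0.478, 0.521, -0.481]
force: [0.7, 0.5, -2.4]
gripper_width: 0.682
```

>>> jog_arm --pt "0 0 0 0 0 0 255" --pt "0 0 0 0 0 0 255" --pt "0 0 0 0 0 0 255" --pt "0 0 0 0 0 0 255" --pt "0 0 0 0 0 0 255" --pt "2 0 0 0 0 0 255" --pt "5 0 0 0 0 0 255" --pt "8 0 0 0 0 0 255" --pt "11 0 0 0 0 0 255" --pt "11 0 0 0 0 0 255"

```text
clock: 6.87
eef_pos: [0.6545, 0.0602, 0.1129]
tool_rot: [0.519, 0.479, 0.52, -0.48]
force: [0.0, -1.0, -2.8]
gripper_width: 0.676
```

```bash
python3 -c "
from h import *
go(.655,.0605,.114,-85.4);print(arm.read_state()['force']);snap('wrist','w3.png')
im=cv2.imread('pics/w3.png');cv2.imwrite('pics/w3.png',cv2.resize(im[180:440,200:450],None,fx=2,fy=2))"
```

```text
d [-1.1  0.5 -0.3] rv [-0.0005 -0.0001  0.0022]
[ 0.01702381 -0.99288936 -2.80781271]
```

View pics/w3.png

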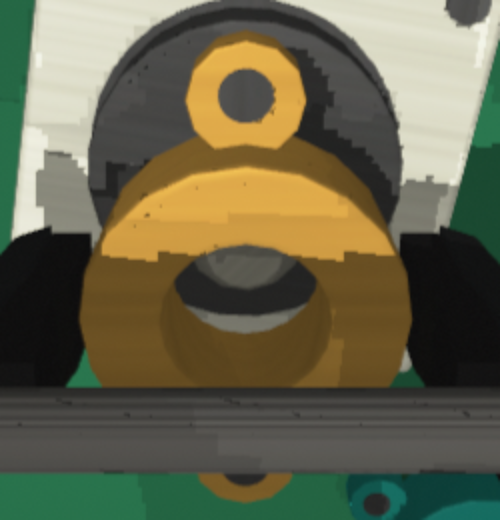

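The wrist crop shows the post tip at crop (245,270). It is laterally centred in the ring's bore at (246,290), so I'll descend.

>>> jog_arm --pt "2 0 0 0 0 0 255" --pt "4 0 0 0 0 0 255" --pt "6 0 0 0 0 0 255" --pt "8 0 0 0 0 0 255" --pt "10 0 0 0 0 0 255" --pt "12 0 0 0 0 0 255" --pt "14 0 0 0 0 0 255" --pt "16 0 0 0 0 0 255" --pt "16 0 0 0 0 0 255" --pt "16 0 0 0 0 0 255"

```text
clock: 7.75
eef_pos: [0.655, 0.0602, 0.0977]
tool_rot: [0.519, 0.479, 0.52, -0.48]
force: [-0.4, 0.3, -2.9]
gripper_width: 0.684
```

>>> jog_arm --pt "3 0 0 0 0 0 255" --pt "7 0 0 0 0 0 255" --pt "11 0 0 0 0 0 255" --pt "15 0 0 0 0 0 255" --pt "19 0 0 0 0 0 255" --pt "23 0 0 0 0 0 255" --pt "26 0 0 0 0 0 255" --pt "28 0 0 0 0 0 255" --pt "29 0 0 0 0 0 255" --pt "30 0 0 0 0 0 255"

```text
clock: 8.58
eef_pos: [0.6552, 0.0602, 0.0678]
tool_rot: [0.519, 0.48, 0.52, -0.48]
force: [0.7, 0.5, -2.2]
gripper_width: 0.681
```

>>> jog_arm --pt "0 0 0 0 0 0 255" --pt "0.5 0 0 0 0 0 255" --pt "1 0 0 0 0 0 255" --pt "1.5 0 0 0 0 0 255" --pt "2 0 0 0 0 0 255" --pt "2 0 0 0 0 0 255" --pt "2 0 0 0 0 0 255" --pt "2 0 0 0 0 0 255" --pt "2 0 0 0 0 0 255" --pt "2 0 0 0 0 0 255"

```text
clock: 9.42
eef_pos: [0.6551, 0.0602, 0.0659]
tool_rot: [0.519, 0.48, 0.52, -0.48]
force: [0.4, -1.5, -3.0]
gripper_width: 0.682
```

>>> jog_arm --pt "0.5 0 0 0 0 0 255" --pt "1 0 0 0 0 0 255" --pt "1.5 0 0 0 0 0 255" --pt "2 0 0 0 0 0 255" --pt "2 0 0 0 0 0 255" --pt "2 0 0 0 0 0 255" --pt "2 0 0 0 0 0 255" --pt "2 0 0 0 0 0 255" --pt "2 0 0 0 0 0 255" --pt "2 0 0 0 0 0 255"

```text
clock: 10.25
eef_pos: [0.6551, 0.0603, 0.0639]
tool_rot: [0.519, 0.48, 0.52, -0.48]
force: [0.1, -0.0, -2.2]
gripper_width: 0.684
```

>>> jog_arm --pt "0.5 0 0 0 0 0 255" --pt "1 0 0 0 0 0 255" --pt "1.5 0 0 0 0 0 255" --pt "1.5 0 0 0 0 0 255" --pt "1.5 0 0 0 0 0 255" --pt "1.5 0 0 0 0 0 255" --pt "1.5 0 0 0 0 0 255" --pt "1.5 0 0 0 0 0 255" --pt "1.5 0 0 0 0 0 255" --pt "1.5 0 0 0 0 0 255"

```text
clock: 11.08
eef_pos: [0.6552, 0.0602, 0.0629]
tool_rot: [0.52, 0.48, 0.52, -0.48]
force: [-1.7, 0.7, 5.6]
gripper_width: 0.683
```

>>> jog_arm --pt "0 0 0 0 0 0 40" --pt "0 0 0 0 0 0 0" --pt "0 0 0 0 0 0 0" --pt "0 0 0 0 0 0 0" --pt "0 0 0 0 0 0 0" --pt "-15 0 0 0 0 0 0" --pt "-45 0 0 0 0 0 0" --pt "-80 0 0 0 0 0 0" --pt "-115 0 0 0 0 0 0" --pt "-140 0 0 0 0 0 0"

```text
clock: 11.92
eef_pos: [0.6562, 0.0602, 0.2055]
tool_rot: [0.52, 0.481, 0.519, -0.479]
force: [0.2, 0.3, 0.0]
gripper_width: 0.999
```

```bash
python3 - <<'E'
from h import *
import pickle
c=arm.calibration('wrist');snap('wrist','w4.png');pickle.dump(c,open('w4.pkl','wb'))
print(proj(c,[.655,.0605,.102]),proj(c,[.655,.0605,.082]))
# collar refined from top image
t=pickle.load(open('top.pkl','rb'));print('collar',ray(t,260+690/2.6,140+230/2.6,.054),'bottom?',ray(t,260+662/2.6,140+240/2.6,0))
go(.575,-.33,.2,-85.4)
E
```

```text
[323.33753827 244.48820163] [323.30043677 236.19614822]
collar [ 0.59003396 -0.33153719  0.054     ] bottom? [ 0.59164142 -0.33323241  0.        ]
d [   8.6 -114.9  382.6] rv [-0.0009 -0.0006 -0.0112]
```

View pics/w4.png

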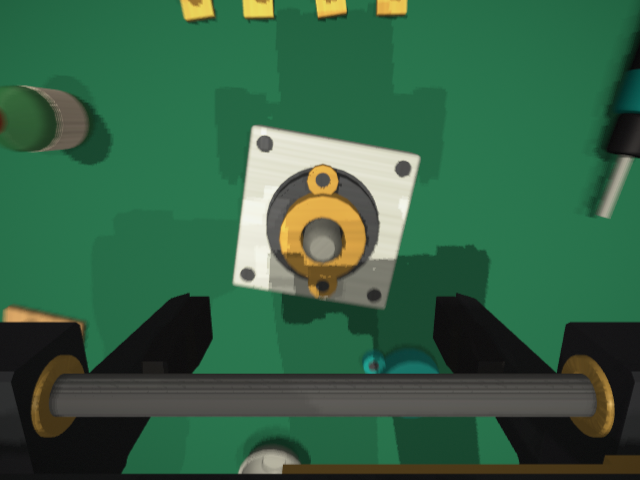

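The brass ring lies on the disc round the post, with the tip at (322,242). Next I go to the collar.

>>> jog_arm --pt "0 -8 27 0 0 0 0" --pt "0 -19 65 0 0 0 0" --pt "0 -30 103 0 0 0 0" --pt "0 -41 141 0 0 0 0" --pt "0 -52 179 0 0 0 0" --pt "0 -63 217 0 0 0 0" --pt "0 -74 255 0 0 0 0" --pt "0 -85 293 0 0 0 0" --pt "0 -96 331 0 0 0 0" --pt "0 -107 360 0 0 0 0"

```text
clock: 12.8
eef_pos: [0.5759, -0.3114, 0.2021]
tool_rot: [0.519, 0.48, 0.519, -0.481]
force: [0.2, -0.7, 0.1]
gripper_width: 1.002
```

>>> jog_arm --pt "0 -5 15 0 0 0 0" --pt "0 -8 22 0 0 0 0" --pt "0 -8 22 0 0 0 0" --pt "0 -8 22 0 0 0 0" --pt "0 -8 22 0 0 0 0" --pt "0 -8 22 0 0 0 0" --pt "0 -8 22 0 0 0 0" --pt "0 -8 22 0 0 0 0" --pt "0 -8 22 0 0 0 0" --pt "0 -8 22 0 0 0 0"

```text
clock: 13.63
eef_pos: [0.5711, -0.3294, 0.2024]
tool_rot: [0.519, 0.479, 0.52, -0.48]
force: [0.8, -0.4, -0.2]
gripper_width: 1.001
```

```bash
python3 - <<'E'
from h import *
import pickle
p,r=tool();c=arm.calibration('wrist');snap('wrist','w5.png');pickle.dump(c,open('w5.pkl','wb'))
print(p,proj(c,[.59,-.3315,.054]));go(.59,-.3315,.04,-85.4)
E
```

```text
[ 0.57113572 -0.32942965  0.20239689] [328.63327098 200.21982406]
d [162.4  18.8   3.4] rv [-0.0003 -0.0001  0.0005]
```

View pics/w5.png

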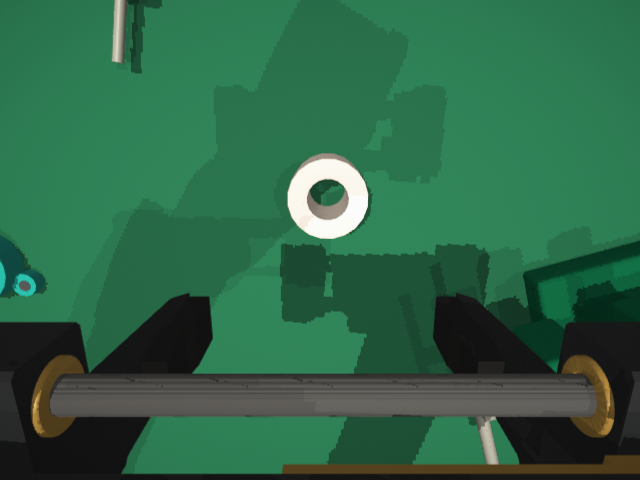

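>>> jog_arm --pt "20 5 1 0 0 0 0" --pt "50 12 2 0 0 0 0" --pt "85 19.5 3 0 0 0 0" --pt "120 19.5 3 0 0 0 0" --pt "150 19.5 3 0 0 0 0" --pt "170 19.5 3 0 0 0 0" --pt "180 19.5 3 0 0 0 0" --pt "182 19.5 3 0 0 0 0" --pt "182 19.5 3 0 0 0 0" --pt "182 19.5 3 0 0 0 100"

```text
clock: 14.52
eef_pos: [0.5917, -0.3319, 0.0219]
tool_rot: [0.52, 0.48, 0.519, -0.48]
force: [-0.5, -0.1, 0.5]
gripper_width: 0.947
```

>>> jog_arm --pt "0 0 0 0 0 0 255" --pt "0 0 0 0 0 0 255" --pt "0 0 0 0 0 0 255" --pt "0 0 0 0 0 0 255" --pt "0 0 0 0 0 0 255" --pt "0 0 0 0 0 0 255" --pt "-10 0 0 0 0 0 255" --pt "-30 0 0 0 0 0 255" --pt "-60 0 0 0 0 0 255" --pt "-95 0 0 0 0 0 255"

```text
clock: 15.35
eef_pos: [0.5889, -0.3302, 0.1147]
tool_rot: [0.518, 0.479, 0.521, -0.48]
force: [0.1, -0.4, -0.7]
gripper_width: 0.676
```

```bash
python3 - <<'E'
from h import *
go(.656,.0605,.22,-85.4)
E
```

```text
d [-104.7   97.6 -384.4] rv [-0.0004 -0.0028  0.0046]
```

>>> jog_arm --pt "-25 5 -15 0 0 0 255" --pt "-50 13 -50 0 0 0 255" --pt "-75 22 -85 0 0 0 255" --pt "-100 32 -123 0 0 0 255" --pt "-105 42 -162 0 0 0 255" --pt "-105 52 -201 0 0 0 255" --pt "-105 62 -240 0 0 0 255" --pt "-105 72 -279 0 0 0 255" --pt "-105 82 -318 0 0 0 255" --pt "-105 90 -350 0 0 0 255"

```text
clock: 16.18
eef_pos: [0.6521, 0.0291, 0.2205]
tool_rot: [0.519, 0.479, 0.521, -0.479]
force: [-0.3, -0.1, -0.9]
gripper_width: 0.673
```

>>> jog_arm --pt "0 4 -20 0 0 0 255" --pt "0 6 -31 0 0 0 255" --pt "0 7 -34 0 0 0 255" --pt "0 7 -34 0 0 0 255" --pt "0 7 -34 0 0 0 255" --pt "0 7 -34 0 0 0 255" --pt "0 7 -34 0 0 0 255" --pt "0 7 -34 0 0 0 255" --pt "0 7 -34 0 0 0 255" --pt "0 7 -34 0 0 0 255"

```text
clock: 17.02
eef_pos: [0.6567, 0.0588, 0.2204]
tool_rot: [0.519, 0.48, 0.52, -0.48]
force: [0.2, 0.5, -2.0]
gripper_width: 0.676
```

```bash
python3 - <<'E'
from h import *
print(tool()[0]);go(.656,.0605,.127,-85.4)
E
```

```text
[0.65673407 0.05883004 0.22037458]
d [93.4 -0.6 -1.7] rv [-0.0011 -0.      0.0005]
```

>>> jog_arm --pt "10 -1 -1.7 0 0 0 255" --pt "25 -1 -1.7 0 0 0 255" --pt "45 -1 -1.7 0 0 0 255" --pt "65 -1 -1.7 0 0 0 255" --pt "80 -1 -1.7 0 0 0 255" --pt "90 -1 -1.7 0 0 0 255" --pt "93 -1 -1.7 0 0 0 255" --pt "95 -1 -1.7 0 0 0 255" --pt "97 -1 -1.7 0 0 0 255" --pt "97 -1 -1.7 0 0 0 255"

```text
clock: 17.85
eef_pos: [0.6561, 0.061, 0.1239]
tool_rot: [0.52, 0.48, 0.519, -0.479]
force: [0.0, -0.4, -1.3]
gripper_width: 0.677
```

>>> jog_arm --pt "1 0 0 0 0 0 255" --pt "2 0 0 0 0 0 255" --pt "3 0 0 0 0 0 255" --pt "4 0 0 0 0 0 255" --pt "5 0 0 0 0 0 255" --pt "6 0 0 0 0 0 255" --pt "7 0 0 0 0 0 255" --pt "8 0 0 0 0 0 255" --pt "9 0 0 0 0 0 255" --pt "9 0 0 0 0 0 255"

```text
clock: 18.68
eef_pos: [0.6554, 0.0609, 0.1141]
tool_rot: [0.519, 0.479, 0.52, -0.48]
force: [-0.4, 0.6, -1.5]
gripper_width: 0.676
```

>>> jog_arm --pt "1 0 0 0 0 0 255" --pt "2 0 0 0 0 0 255" --pt "3 0 0 0 0 0 255" --pt "4 0 0 0 0 0 255" --pt "5 0 0 0 0 0 255" --pt "6 0 0 0 0 0 255" --pt "7 0 0 0 0 0 255" --pt "8 0 0 0 0 0 255" --pt "9 0 0 0 0 0 255" --pt "9.5 0 0 0 0 0 255"

```text
clock: 19.52
eef_pos: [0.6555, 0.061, 0.1047]
tool_rot: [0.519, 0.48, 0.52, -0.48]
force: [1.0, 0.0, -1.6]
gripper_width: 0.673
```

>>> jog_arm --pt "0.5 0 0 0 0 0 255" --pt "1 0 0 0 0 0 255" --pt "1 0 0 0 0 0 255" --pt "1 0 0 0 0 0 255" --pt "1 0 0 0 0 0 255" --pt "1 0 0 0 0 0 255" --pt "1 0 0 0 0 0 255" --pt "1 0 0 0 0 0 255" --pt "1 0 0 0 0 0 255" --pt "1 0 0 0 0 0 255"

```text
clock: 20.35
eef_pos: [0.6556, 0.061, 0.1039]
tool_rot: [0.519, 0.48, 0.52, -0.48]
force: [-0.2, -1.1, -1.3]
gripper_width: 0.676
```

>>> jog_arm --pt "0.3 0 0 0 0 0 255" --pt "0.6 0 0 0 0 0 255" --pt "1 0 0 0 0 0 255" --pt "1.3 0 0 0 0 0 255" --pt "1.5 0 0 0 0 0 255" --pt "1.5 0 0 0 0 0 255" --pt "1.5 0 0 0 0 0 255" --pt "1.5 0 0 0 0 0 255" --pt "1.5 0 0 0 0 0 255" --pt "1.5 0 0 0 0 0 255"

```text
clock: 21.18
eef_pos: [0.6556, 0.061, 0.1024]
tool_rot: [0.519, 0.48, 0.52, -0.48]
force: [0.0, -0.2, -1.8]
gripper_width: 0.671
```

>>> jog_arm --pt "0.3 0 0 0 0 0 255" --pt "0.6 0 0 0 0 0 255" --pt "1 0 0 0 0 0 255" --pt "1 0 0 0 0 0 255" --pt "1 0 0 0 0 0 255" --pt "1 0 0 0 0 0 255" --pt "1 0 0 0 0 0 255" --pt "1 0 0 0 0 0 255" --pt "1 0 0 0 0 0 255" --pt "1 0 0 0 0 0 255"

```text
clock: 22.02
eef_pos: [0.6555, 0.061, 0.1014]
tool_rot: [0.519, 0.48, 0.52, -0.48]
force: [0.4, -0.1, -0.0]
gripper_width: 0.669
```

>>> jog_arm --pt "0 0 0 0 0 0 40" --pt "0 0 0 0 0 0 0" --pt "0 0 0 0 0 0 0" --pt "0 0 0 0 0 0 0" --pt "0 0 0 0 0 0 0" --pt "-12 0 0 0 0 0 0" --pt "-40 0 0 0 0 0 0" --pt "-75 0 0 0 0 0 0" --pt "-110 0 0 0 0 0 0" --pt "-135 0 0 0 0 0 0"

```text
clock: 22.85
eef_pos: [0.6567, 0.0609, 0.2406]
tool_rot: [0.52, 0.481, 0.519, -0.479]
force: [-0.2, -0.1, 0.8]
gripper_width: 1.0
```

```bash
python3 - <<'E'
from h import *
import pickle
p,r=tool();c=arm.calibration('wrist');snap('wrist','w6.png');pickle.dump(c,open('w6.pkl','wb'))
print(p,proj(c,[.655,.0605,.1355]));go(.487,.314,.23,-97.6)
E
```

```text
[0.65673759 0.06092784 0.24061235] [324.41694178 244.73931888]
d [  13.8 -152.1 -265.7] rv [ 0.212  -0.0021 -0.0123]
```

View pics/w6.png

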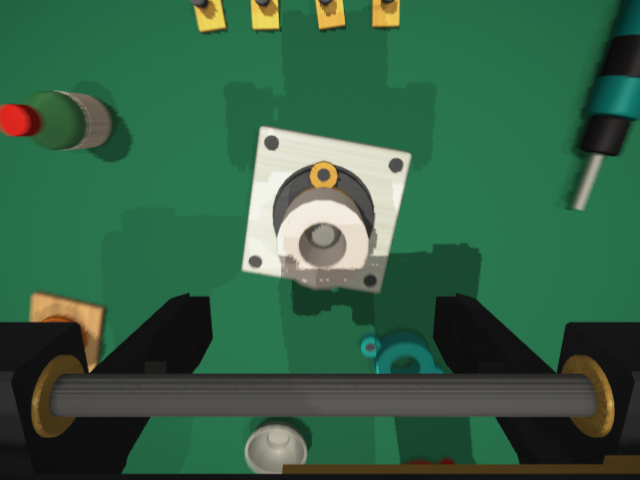

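The collar stands on the brass ring round the post, with its bore at (323,243). Next I go to the mallet.

>>> jog_arm --pt "0 -12 -20 0.03 0 0 0" --pt "0 -30 -52 0.06 0 0 0" --pt "2 -48 -84 0.09 0 0 0" --pt "4 -66 -116 0.12 0 0 0" --pt "6 -84 -148 0.15 0 0 0" --pt "8 -102 -180 0.18 0 0 0" --pt "10 -120 -212 0.212 0 0 0" --pt "12 -136 -240 0.212 0 0 0" --pt "14 -148 -260 0.212 0 0 0" --pt "14 -152 -266 0.212 0 0 0"

```text
clock: 23.73
eef_pos: [0.4793, 0.3189, 0.2226]
tool_rot: [-0.466, -0.53, -0.469, 0.53]
force: [-1.0, 0.1, -0.7]
gripper_width: 1.0
```

>>> jog_arm --pt "0 0 0 0 0 0 0" --pt "0 0 0 0 0 0 0" --pt "0 0 0 0 0 0 0" --pt "0 0 0 0 0 0 0" --pt "0 0 0 0 0 0 0" --pt "0 0 0 0 0 0 0" --pt "0 0 0 0 0 0 0" --pt "0 0 0 0 0 0 0" --pt "0 0 0 0 0 0 0" --pt "0 0 0 0 0 0 0"

```text
clock: 24.57
eef_pos: [0.4829, 0.314, 0.2225]
tool_rot: [-0.466, -0.532, -0.466, 0.532]
force: [-0.1, 0.4, 0.6]
gripper_width: 1.002
```

```bash
python3 - <<'E'
from h import *
import pickle
p,r=tool();c=arm.calibration('wrist');snap('wrist','w7.png');pickle.dump(c,open('w7.pkl','wb'))
print(p,proj(c,[.501,.314,.064]),proj(c,[.356,.335,.049]));go(.501,.314,.025,-97.6)
E
```

```text
[0.48289668 0.31398217 0.22245167] [320.28533361 198.44799619] [318.8694388  358.24368816]
d [197.4  18.1  -2.4] rv [0.0004 0.     0.0005]
```

View pics/w7.png

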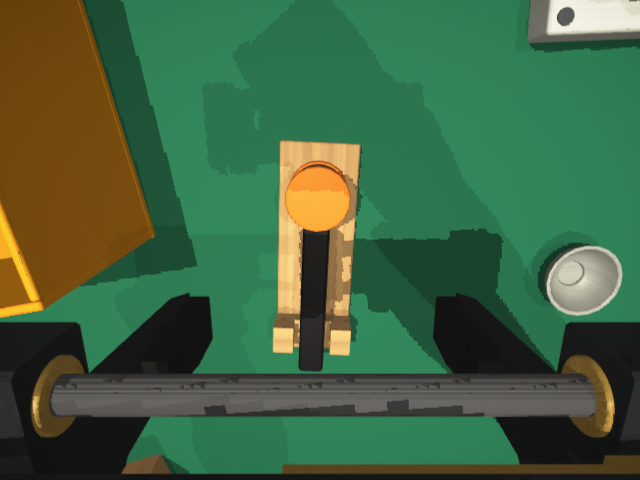

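```bash
python3 - <<'E'
from h import *
import pickle
c=pickle.load(open('w7.pkl','rb'))
h=ray(c,318,199,.064);e=ray(c,311,363,.049);m=ray(c,315.5,240,.049)
print(h,e,m,'bin corner',ray(c,153,236,0),'rim',ray(c,38,306,.1))
print('yaw',np.degrees(np.arctan2(*(m-e)[[1,0]])),np.degrees(np.arctan2(*(h-e)[[1,0]])),np.linalg.norm((h-e)[:2]))
t=pickle.load(open('top.pkl','rb'))
for z in (.0,.1,.15): print(z,ray(t,90,135,z),ray(t,85,288,z))
h0=ray(t,158,273,.064);print(h0)
y=np.degrees(np.arctan2(*(h-e)[[1,0]]))-90
go(h[0],h[1],.026,y)
E
```

```text
[0.50081225 0.31576255 0.064     ] [0.35213084 0.34263168 0.049     ] [0.46498578 0.32289445 0.049     ] bin corner [0.47515897 0.47597166 0.        ] rim [0.45696278 0.52458004 0.1       ]
yaw -9.920144751519572 -10.243712860022285 0.15108975116754986
0.0 [0.77351556 0.48650577 0.        ] [0.47471867 0.47061516 0.        ]
0.1 [0.73664834 0.43156473 0.1       ] [0.47188696 0.4174842  0.1       ]
0.15 [0.71821473 0.40409421 0.15      ] [0.47047111 0.39091872 0.15      ]
[0.50096857 0.31045487 0.064     ]
d [196.4  17.6  -4.1] rv [0.0466 0.     0.0005]
```

The mallet head top is at (318,199) and its handle end at (311,363), so its heading is about -10°. I'll grip the head across y so the pressing force goes straight down through it.

>>> jog_arm --pt "20 6 -1 0.02 0 0 0" --pt "50 12 -3 0.047 0 0 0" --pt "85 17.5 -4 0.047 0 0 0" --pt "120 17.5 -4 0.047 0 0 0" --pt "150 17.5 -4 0.047 0 0 0" --pt "175 17.5 -4 0.047 0 0 0" --pt "190 17.5 -4 0.047 0 0 0" --pt "196 17.5 -4 0.047 0 0 0" --pt "196 17.5 -4 0.047 0 0 0" --pt "196 17.5 -4 0.047 0 0 100" --grip_force 50

```text
clock: 25.45
eef_pos: [0.5011, 0.3159, 0.027]
tool_rot: [0.453, 0.543, 0.453, -0.543]
force: [0.9, -0.1, 1.0]
gripper_width: 0.947
```

>>> jog_arm --pt "0 0 0 0 0 0 255" --pt "0 0 0 0 0 0 255" --pt "0 0 0 0 0 0 255" --pt "0 0 0 0 0 0 255" --pt "0 0 0 0 0 0 255" --pt "0 0 0 0 0 0 255" --pt "0 0 0 0 0 0 255" --pt "0 0 0 0 0 0 255" --pt "0 0 0 0 0 0 255" --pt "0 0 0 0 0 0 255"

```text
clock: 26.28
eef_pos: [0.5008, 0.3156, 0.0268]
tool_rot: [-0.453, -0.543, -0.453, 0.543]
force: [-1.4, -0.7, 6.2]
gripper_width: 0.52
```

```bash
python3 - <<'E'
from h import *
s=arm.read_state();p,r=tool(s);print(p,r.as_matrix()[:,2],s['force'],s['gripper_width']*88);go(.6555,.061,.20,-100.2)
E
```

```text
[0.50080904 0.31562618 0.02678773] [-1.78221431e-01 -9.83990402e-01 -1.03940196e-04] [-1.4276877  -0.69788772  6.2315987 ] 45.79667166805875
d [-173.3  197.6  223. ] rv [-0.0012 -0.0001  0.0002]
```

>>> jog_arm --pt "-10 0 0 0 0 0 255" --pt "-30 0 0 0 0 0 255" --pt "-60 0 0 0 0 0 255" --pt "-90 0 0 0 0 0 255" --pt "-120 10 10 0 0 0 255" --pt "-145 25 28 0 0 0 255" --pt "-165 48 54 0 0 0 255" --pt "-173 74 83 0 0 0 255" --pt "-173 100 113 0 0 0 255" --pt "-173 126 142 0 0 0 255"

```text
clock: 27.12
eef_pos: [0.5999, 0.1518, 0.2003]
tool_rot: [0.453, 0.543, 0.453, -0.543]
force: [0.4, 0.4, -4.0]
gripper_width: 0.521
```

>>> jog_arm --pt "0 22 25 0 0 0 255" --pt "0 44 50 0 0 0 255" --pt "0 60 68 0 0 0 255" --pt "0 69 78 0 0 0 255" --pt "0 72 81 0 0 0 255" --pt "0 72 81 0 0 0 255" --pt "0 72 81 0 0 0 255" --pt "0 72 81 0 0 0 255" --pt "0 72 81 0 0 0 255" --pt "0 72 81 0 0 0 255"

```text
clock: 27.95
eef_pos: [0.6553, 0.0627, 0.1994]
tool_rot: [-0.453, -0.542, -0.454, 0.542]
force: [1.3, 0.5, -3.4]
gripper_width: 0.52
```

```bash
python3 - <<'E'
from h import *
import pickle
s=arm.read_state();p,r=tool(s);print(p,s['force'],s['torque'],s['gripper_width']*88);go(.6555,.061,.16,-100.2)
snap('scene','s2.png',(220,180,440,380),3)
E
```

```text
[0.65530248 0.06271961 0.19939711] [ 1.34027961  0.54031257 -3.41119562] [ 0.03260863 -0.00342492 -0.02044605] 45.7579253447599
d [39.4  0.5  1.7] rv [ 0.0012 -0.0007  0.0011]
```

View pics/s2.png

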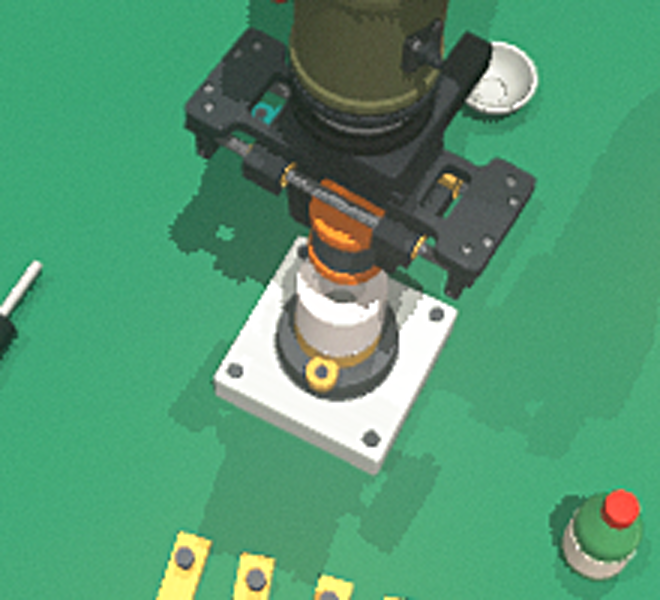

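The mallet hangs upright at about (345,240) over the collar. I press down slowly.

>>> jog_arm --pt "6 0.5 1 0 0 0 255" --pt "14 0.5 1.7 0 0 0 255" --pt "22 0.5 1.7 0 0 0 255" --pt "30 0.5 1.7 0 0 0 255" --pt "36 0.5 1.7 0 0 0 255" --pt "40 0.5 1.7 0 0 0 255" --pt "42 0.5 1.7 0 0 0 255" --pt "44 0.5 1.7 0 0 0 255" --pt "46 0.5 1.7 0 0 0 255" --pt "47 0.5 1.7 0 0 0 255"

```text
clock: 28.83
eef_pos: [0.6568, 0.0591, 0.1529]
tool_rot: [0.454, 0.543, 0.453, -0.542]
force: [1.2, -1.0, 1.4]
gripper_width: 0.524
```

>>> jog_arm --pt "1 0 0 0 0 0 255" --pt "2 0 0 0 0 0 255" --pt "3 0 0 0 0 0 255" --pt "4 0 0 0 0 0 255" --pt "5 0 0 0 0 0 255" --pt "6 0 0 0 0 0 255" --pt "7 0 0 0 0 0 255" --pt "8 0 0 0 0 0 255" --pt "9 0 0 0 0 0 255" --pt "10 0 0 0 0 0 255"

```text
clock: 29.67
eef_pos: [0.6572, 0.0591, 0.1446]
tool_rot: [0.454, 0.544, 0.453, -0.542]
force: [-1.6, -0.8, 7.2]
gripper_width: 0.521
```

Contact is made: about 10.5 N above the hanging weight, and the disc is moving. Continuing.

>>> jog_arm --pt "1 0 0 0 0 0 255" --pt "2 0 0 0 0 0 255" --pt "3 0 0 0 0 0 255" --pt "4 0 0 0 0 0 255" --pt "5 0 0 0 0 0 255" --pt "6 0 0 0 0 0 255" --pt "7 0 0 0 0 0 255" --pt "8 0 0 0 0 0 255" --pt "9 0 0 0 0 0 255" --pt "9.5 0 0 0 0 0 255"

```text
clock: 30.5
eef_pos: [0.6572, 0.0591, 0.1349]
tool_rot: [0.454, 0.544, 0.453, -0.542]
force: [-1.9, -0.2, 6.3]
gripper_width: 0.524
```

>>> jog_arm --pt "0.3 0 0 0 0 0 255" --pt "0.6 0 0 0 0 0 255" --pt "0.9 0 0 0 0 0 255" --pt "1.2 0 0 0 0 0 255" --pt "1.5 0 0 0 0 0 255" --pt "1.5 0 0 0 0 0 255" --pt "1.5 0 0 0 0 0 255" --pt "1.5 0 0 0 0 0 255" --pt "1.5 0 0 0 0 0 255" --pt "1.5 0 0 0 0 0 255"

```text
clock: 31.33
eef_pos: [0.6571, 0.0591, 0.1334]
tool_rot: [0.454, 0.544, 0.453, -0.542]
force: [-1.8, -0.7, 5.9]
gripper_width: 0.524
```

>>> jog_arm --pt "0.2 0 0 0 0 0 255" --pt "0.4 0 0 0 0 0 255" --pt "0.6 0 0 0 0 0 255" --pt "0.8 0 0 0 0 0 255" --pt "1 0 0 0 0 0 255" --pt "1.2 0 0 0 0 0 255" --pt "1.4 0 0 0 0 0 255" --pt "1.5 0 0 0 0 0 255" --pt "1.5 0 0 0 0 0 255" --pt "1.5 0 0 0 0 0 255"

```text
clock: 32.17
eef_pos: [0.6574, 0.0591, 0.1328]
tool_rot: [0.454, 0.544, 0.453, -0.542]
force: [-4.1, -0.2, 11.4]
gripper_width: 0.523
```

>>> jog_arm --pt "0.2 0 0 0 0 0 255" --pt "0.4 0 0 0 0 0 255" --pt "0.6 0 0 0 0 0 255" --pt "0.8 0 0 0 0 0 255" --pt "1 0 0 0 0 0 255" --pt "1.2 0 0 0 0 0 255" --pt "1.2 0 0 0 0 0 255" --pt "1.2 0 0 0 0 0 255" --pt "1.2 0 0 0 0 0 255" --pt "1.2 0 0 0 0 0 255"

```text
clock: 33.0
eef_pos: [0.6577, 0.059, 0.1327]
tool_rot: [0.454, 0.544, 0.452, -0.542]
force: [-5.0, -0.6, 18.8]
gripper_width: 0.528
```

The disc is on its stop: z no longer changes while the force rises, at the height expected for home. Lifting off and returning.

>>> jog_arm --pt "-5 0 0 0 0 0 255" --pt "-15 0 0 0 0 0 255" --pt "-30 0 0 0 0 0 255" --pt "-50 0 0 0 0 0 255" --pt "-65 -5 -5 0 0 0 255" --pt "-70 -25 -28 0 0 0 255" --pt "-70 -50 -57 0 0 0 255" --pt "-70 -77 -86 0 0 0 255" --pt "-70 -104 -116 0 0 0 255" --pt "-70 -125 -140 0 0 0 255"

```text
clock: 33.83
eef_pos: [0.5551, 0.2231, 0.1991]
tool_rot: [-0.453, -0.542, -0.455, 0.542]
force: [-0.7, 0.7, -3.1]
gripper_width: 0.524
```

```bash
python3 - <<'E'
from h import *
print(tool()[0]);go(.5008,.3156,.08,-100.2)
E
```

```text
[0.55513878 0.22309505 0.19910769]
d [119.4 -69.4 -81.3] rv [ 0.0016 -0.0019  0.0024]
```

>>> jog_arm --pt "0 -20 -23 0 0 0 255" --pt "0 -40 -47 0 0 0 255" --pt "0 -58 -68 0 0 0 255" --pt "0 -67 -79 0 0 0 255" --pt "20 -69 -81 0 0 0 255" --pt "50 -69 -81 0 0 0 255" --pt "80 -69 -81 0 0 0 255" --pt "100 -69 -81 0 0 0 255" --pt "115 -69 -81 0 0 0 255" --pt "119 -69 -81 0 0 0 255"

```text
clock: 34.67
eef_pos: [0.5025, 0.311, 0.0775]
tool_rot: [-0.453, -0.541, -0.454, 0.544]
force: [0.2, -0.7, -3.5]
gripper_width: 0.526
```

>>> jog_arm --pt "0 0 0 0 0 0 255" --pt "0 0 0 0 0 0 255" --pt "0 0 0 0 0 0 255" --pt "0 0 0 0 0 0 255" --pt "0 0 0 0 0 0 255" --pt "0 0 0 0 0 0 255" --pt "0 0 0 0 0 0 255" --pt "0 0 0 0 0 0 255" --pt "0 0 0 0 0 0 255" --pt "0 0 0 0 0 0 255"

```text
clock: 35.5
eef_pos: [0.5044, 0.3112, 0.0797]
tool_rot: [-0.453, -0.543, -0.453, 0.543]
force: [-0.2, 1.2, -2.6]
gripper_width: 0.525
```

```bash
python3 - <<'E'
from h import *
print(tool()[0]);go(.5008,.3156,.0275,-100.2)
E
```

```text
[0.50444328 0.311202   0.07974539]
d [52.2 -4.3 -3.7] rv [-0.0011  0.      0.0005]
```

>>> jog_arm --pt "3 -4 -3.7 0 0 0 255" --pt "10 -4.3 -3.7 0 0 0 255" --pt "18 -4.3 -3.7 0 0 0 255" --pt "26 -4.3 -3.7 0 0 0 255" --pt "34 -4.3 -3.7 0 0 0 255" --pt "41 -4.3 -3.7 0 0 0 255" --pt "46 -4.3 -3.7 0 0 0 255" --pt "49 -4.3 -3.7 0 0 0 255" --pt "51 -4.3 -3.7 0 0 0 255" --pt "52 -4.3 -3.7 0 0 0 255"

```text
clock: 36.33
eef_pos: [0.501, 0.3156, 0.0275]
tool_rot: [-0.453, -0.543, -0.453, 0.543]
force: [0.9, 0.2, -3.8]
gripper_width: 0.522
```

>>> jog_arm --pt "0.3 0 0 0 0 0 255" --pt "0.6 0 0 0 0 0 255" --pt "0.6 0 0 0 0 0 255" --pt "0.6 0 0 0 0 0 255" --pt "0.6 0 0 0 0 0 255" --pt "0.6 0 0 0 0 0 255" --pt "0.6 0 0 0 0 0 255" --pt "0.6 0 0 0 0 0 255" --pt "0.6 0 0 0 0 0 255" --pt "0.6 0 0 0 0 0 255"

```text
clock: 37.17
eef_pos: [0.5009, 0.3156, 0.0271]
tool_rot: [-0.453, -0.543, -0.453, 0.543]
force: [-0.1, 0.3, -2.7]
gripper_width: 0.522
```

Now release and rise. I move back in x as well, so the top and scene cameras are clear.

>>> jog_arm --pt "0 0 0 0 0 0 100" --pt "0 0 0 0 0 0 30" --pt "0 0 0 0 0 0 0" --pt "0 0 0 0 0 0 0" --pt "0 0 0 0 0 0 0" --pt "-10 0 0 0 0 0 0" --pt "-35 0 0 0 0 0 0" --pt "-70 0 0 0 0 0 0" --pt "-105 0 0 0 0 0 0" --pt "-140 0 0 0 0 0 0"

```text
clock: 38.0
eef_pos: [0.5007, 0.3153, 0.1693]
tool_rot: [-0.453, -0.543, -0.453, 0.543]
force: [0.5, 0.5, -0.7]
gripper_width: 1.003
```

>>> jog_arm --pt "-20 -10 0 0 0 0 0" --pt "-50 -20 0 0 0 0 0" --pt "-80 -20 0 0 0 0 0" --pt "-110 -20 0 0 0 0 0" --pt "-140 -20 0 0 0 0 0" --pt "-150 -20 0 0 0 0 0" --pt "-150 -20 0 0 0 0 0" --pt "-150 -20 0 0 0 0 0" --pt "-150 -20 0 0 0 0 0" --pt "-150 -20 0 0 0 0 0"

```text
clock: 38.83
eef_pos: [0.4803, 0.3186, 0.3153]
tool_rot: [-0.453, -0.541, -0.454, 0.544]
force: [0.1, -0.4, -0.6]
gripper_width: 0.999
```

```bash
python3 - <<'E'
from h import *
import pickle
cs=pickle.load(open('scene.pkl','rb'))
a=arm.capture('scene')[:,:,::-1];w=arm.capture('wrist')[:,:,::-1]
l=cv2.resize(np.ascontiguousarray(a[170:400,280:530]),(400,368));r=cv2.resize(np.ascontiguousarray(w),(400,300))
o=np.zeros((368,800,3),np.uint8);o[:,:400]=l;o[:300,400:]=r;cv2.imwrite('pics/fin.png',o)
q=lambda X:((proj(cs,X)-[280,170])*1.6).round(1)
print('collar top home',q([.656,.061,.114]),'if up',q([.656,.061,.1355]))
p=np.array([.6555,.061,.114]);e=proj(cs,p);print(arm.read_state()['force'],arm.read_state()['clock'])
E
```

```text
collar top home [ 85.4 172.1] if up [ 86.1 164.4]
[-0.56574787  0.23657739  0.05621551] 38.9333
```

View pics/fin.png

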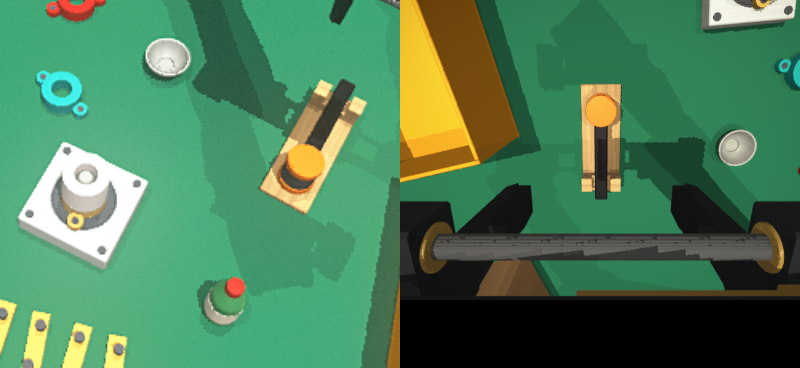

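The mallet lies in its rest, upright with the handle in the notch (head at (305,165) in the left view). The collar top at (86,172) matches the predicted home pixel (85,172); "up" would be (86,164). The bottle is untouched.

```bash
python3 -c "
from h import *
arm.job_done()"
```

```text
the job is handed in; nothing more can be done
```

I finished all the steps and handed the job in at about 39 s of the 72 s allowed. No verdict was reported.

- **Rings:** I threaded the brass ring onto the raised disc, stopping at about 8 N of contact. The white collar went on top with almost no contact force.
- **Driving home:** I held the mallet by its head, not its handle, and pressed its face slowly on the collar. The disc moved at about 10 N. It stopped within about 0.1 mm of the expected home height, where the force rose to about 19 N on the sensor (about 22 N with the mallet's weight).
- **Mallet:** It went back to the pose I found it in, within about a millimetre by the arm's reading.

**Last checks:**
- **Picture:** The collar top is at the pixel predicted for home, with the brass ring under it. The mallet is upright with its handle in the notch.
- **Oil bottle and screwdriver:** The arm touched neither of them. The bottle shows in the last picture; the screwdriver was outside that crop.
- **Arm:** It is clear of everything, with contact force about zero.

**Disagreement:** The jaws closed to 46 mm on the mallet head, not the stated 50 mm. I took this to be a narrower middle section; the grip held throughout. No check failed.

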